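Tighten the tumbler hub on the flat of its shaft

TASK

The hub of the tube tumbler is loose: turn the crank until the yellow flat of the shaft faces straight up, squarely under the setscrew in the hub. Then tighten the setscrew clockwise to its stop with the hex key that fits (the thick one with the blue handle), and put that key back upright in the hole of the stand it came from. Do not tighten the screw before the flat is under it, and leave the other key and the jars, cup and bottle standing around alone.

Things in the scene. Friction and masses are not known exactly. Their poses are not given: they have to be found in the camera images.
- tumbler: Hand-cranked tube tumbler, fixed. Base 120 x 150 x 14 mm, origin at its underside's centre; white posts 144 mm high at y = -60 and +60 mm; white disc at y = -36..-28 mm, its top 182 mm high. Hub with a round boss (42 mm across, 164 mm high) on the z axis; the setscrew stands upright in it. The shaft lies along y, 130 mm high; the crank is at its +y end.
- shaft (a joint): Shaft angle, rad, -0.4 to 6.7. At 0 and 6.283 the flat (yellow stripe, seen between hub and crank-side post) faces straight up and the crank arm points level to the tumbler's -x; growing from 0 the handle rises over the top (1.571) to +x. Handle axis in the tumbler's frame: x = -0.050 cos(angle), z = 0.130 + 0.050 sin(angle) m. Friction 0.12 N m holds it where it is left.
- crank_mid (a point): Middle of the crank's black handle, on its axis: a sleeve 18 mm across (23 mm rim at the outer end), 76 mm long, along the tumbler's y (y = 90 to 166 mm, this point at 132 mm), spinning freely on its pin. The steel crank arm is at y = 75..87 mm; the shaft does not reach beyond it.
- setscrew (a joint): Angle of the setscrew (rad), clockwise from above counts up. It starts between 0 and 0.4 and has its stop (tight) at 1.4; friction 0.06 N m. It does not move along its axis.
- screw_top (a point): Centre of the setscrew's mouth, 165 mm above the tumbler's origin, fixed in the tumbler (same axes). The hexagon socket is 19.2 mm across flats and 15 mm deep, its mouth chamfered (2.5 mm wide, 3 mm deep). At joint value 0 one flat of the socket faces along the tumbler's +x (60 degree symmetry); it turns clockwise from above by the joint's value.
- key_stand: Grey key stand, fixed: base 75 x 180 x 10 mm, origin at its underside's centre; top plate 10 mm thick, its upper face 85 mm high, with two square holes 26 mm wide at y = -45 and +45 mm. A key hangs in each by its flange, so a key's origin is at home 15 mm above the worktop.
- hex_key_thick: The hex key that fits: T-shaped, blue handle, 109 mm tall, about 0.14 kg. Origin at the bottom of the tip, z up the shank. Hexagon shank 18 mm across flats (a flat faces its +x), lowest 6 mm a cone; flange 44 mm across at 70..75 mm; neck 16 mm across; T-bar along its x, 90 mm long, 16 mm wide, at 89..109 mm. Hangs in either hole, bar within 0.3 rad of the stand's x.
- key_tip (a point): Bottom of the shank tip of the thick key.
- hex_key_thin: The wrong hex key: red handle, same shape and size as the thick one but with a shank 9 mm across flats. It stands in the other hole. Leave it.
- jar_stain: Staining jar with violet contents and black lid, 50 x 50 x 99 mm, between tumbler and stand; origin at the centre of its underside. Bystander.
- cup_red: White sample cup with red lid, 61 mm across, 70 mm tall, between tumbler and stand; origin at the centre of its underside. Bystander.
- jar_white: White screw-cap jar, 52 mm across, 88 mm tall, behind the tumbler; origin at the centre of its underside. Bystander.
- bottle_lilac: Lilac reagent bottle with orange cap, 54 mm across, 150 mm tall, beyond the crank; origin at the centre of its underside. Bystander.
Things that resemble listed ones, but are neither listed nor needed, are in the scene too. There is more than one size of the hex_key_thin; the job needs the smaller.

How it is judged:
By the outcome, as a careful person would: the job done as asked, in the order asked, and still so for the second after the job is handed in, with the robot touching nothing.
It also fails if it takes over 72 s, if anything falls off the work surface, if the arm or the gripper's body presses on something with over 40 N, if the wrist force passes 120 N, or if a joint passes its speed limit or range.

ROBOT

A 6-joint arm with a two-finger parallel gripper is mounted at the origin on a cart in front of the work surface, level with it; the furniture and walls round the work are solid. World frame = base frame: x ahead of the robot, y to its left, z up, the work surface at z = 0. Lengths are in m, angles in rad, forces in N, time in s.
With the tool pointing down it reaches from about 0.3 to 0.825 m from the base axis. Payload 5.4 kg.
Tool frame: the origin (TCP) lies on the front face of the gripper's body, between the roots of the fingers; the fingertips stand 88 mm ahead of it and the grasp point (between the pads) lies 69 mm ahead of it; z points along the fingers, y is the line along which they close (so a half turn about z gives the same grasp; the last joint's range is limited). The gripper opens to 92 mm and grips with 3 to 60 N. Pads are 20 mm wide; open, the fingers measure 128 mm over their backs; the gripper's body (75 mm by 189 mm) begins 69 mm behind the grasp point.
Start: joints at [1.1, 0.158, 1.597, -0, 1.386, -0.21], TCP at [0.148, 0.556, 0.303] pointing down, gripper open.
Joint ranges: [-2.91, 2.91], [-0.94, 2.29], [0.18, 2.7], [-1.29, 4.43], [0.17, 2.64], [-3, 3]. Speed limits (rad/s): [2.57, 2.57, 3.14, 3.14, 3.14, 3.14].

INTERFACE

Orientations are given as a unit quaternion [x, y, z, w].
In Python, from station import robot gives the robot as it stands.
- The arm moves only by the tool servo_tool, never from a script. Its arguments are lists of equal length, an entry for each row: "turn": the turn, a rotation vector about the tool's x, y, z normalised to -1 to 1, where 1 is 0.5 rad, a list of three; "offset": the shift along the tool's x, y, z normalised to -1 to 1, where 1 is 30 cm, a list of three; "fingers": the closure, from -1 (fully open) to 1 (shut). In form: {"turn": [[rx, ry, rz], ...], "offset": [[dx, dy, dz], ...], "fingers": [fingers, ...]}. A call has 1 to 20 rows; each row is the pose to reach, as a shift and turn from the pose commanded when the call began, along the tool's axes at that moment; what a row does not reach only later rows make up. A row lasts 1/8 s, in which the tool goes at most 62.5 mm and 10.7 degrees, less where a joint would pass 70% of its speed; a pose out of reach is approached as far as the arm can. A call with a number of a shift or a turn outside -1 to 1 is refused whole. A call with a gripper value outside its range is refused whole. The fingers move at their own pace and stop on an object; "squeeze" is the grip in N (left out, the last holds). Time passes only in rows, so rows that repeat a pose let the fingers close. It gives the time, the measured TCP pose, the force, the opening and the grip force at its end, in the units of the state.
- robot.observe(): the state, without advancing time (a new reading comes with each control period).
- robot.grab_frame(name): name is "side" or "top"; returns the picture (480x640x3 uint8, red, green, blue); there is no depth.
- robot.camera_model(name): a dict with "vfov" (degrees; the focal length in pixels is half the picture's height over the tangent of half this angle, whatever the lens; pixels are square), "cx", "cy" (the principal point, pixels), "view" (4x4, takes a point from world to camera coordinates). Camera axes: x right, y down, z forward; pixel columns grow to the right and rows downward; lengths in m; the calibration is good to about 2 mm. A picture is of the moment at which its call begins. camera_model takes no time and is no camera call.
- robot.sign_off(): hands the job in; it is judged then, once.
The state is a dict: "t": time; "joint_pos": joint angles; "joint_vel": joint speeds; "effort": joint torques, N m; "tcp_pos": TCP position; "orientation": TCP orientation; "contact_force": force on the tool from outside, world axes, zero at the start; "wrist_torque": the same for the moment, N m; "grip_width": finger opening in m; "gripper_force": force on a finger pad.
Only numpy, scipy, OpenCV 4.12 (cv2) and the standard library are available. Lean on these libraries where they do the work, as an engineer would, in place of code of your own. Each camera call takes 0.05 s, during which the arm holds its last target. There are 200 camera calls.

## Working session

There is one attempt and no reset: what is moved stays moved. The work goes in short steps, Python scripts to look and compute and a tool call to move; the robot and the scene stay as the last step left them, time stands still between calls to the robot, and variables do not carry over. Pictures are saved under pics/ and viewed, at most 10 in all, crops included, and the job is handed in when it is done.

Besides the shell and the picture viewer there is one more tool, called after ">>>" as name(argument=value, ...) on one line, values as JSON. servo_tool: Moves the arm, as the interface text tells. Scaled input: -1 to 1 covers 30 cm each way for a shift and 0.5 rad each way for a turn. Its arguments: {"type":"object","properties":{"turn":{"type":"array"},"offset":{"type":"array"},"fingers":{"type":"array"},"squeeze":{"type":"number"}},"required":["turn","offset","fingers"]}

```bash
mkdir -p pics; ls; cat > h.py <<'E'
import numpy as np, cv2
from station import robot
from scipy.spatial.transform import Rotation as R
def cam(n):
    m=robot.camera_model(n); f=240/np.tan(np.radians(m['vfov'])/2); return f,m['cx'],m['cy'],np.array(m['view'])
def ray(n,u,v):
    f,cx,cy,V=cam(n); d=np.array([(u-cx)/f,(v-cy)/f,1]); Rm=V[:3,:3]; return -Rm.T@V[:3,3], Rm.T@d
def onz(n,u,v,z):
    o,d=ray(n,u,v); return o+d*(z-o[2])/d[2]
def proj(n,p):
    f,cx,cy,V=cam(n); q=V[:3,:3]@np.array(p)+V[:3,3]; return np.array([f*q[0]/q[2]+cx,f*q[1]/q[2]+cy])
def tri(u1,u2):
    a,d=ray('top',*u1); b,e=ray('side',*u2); d=d/np.linalg.norm(d); e=e/np.linalg.norm(e)
    s=np.linalg.lstsq(np.c_[d,-e],b-a,rcond=None)[0]; p=a+s[0]*d;q=b+s[1]*e; return (p+q)/2,np.linalg.norm(p-q)
def grab(n,name):
    im=robot.grab_frame(n)[:,:,::-1].copy(); cv2.imwrite(f'pics/{name}.png',im); return im
E
python3 -c "
from h import *
np.set_printoptions(precision=4,suppress=True)
for n in('top','side'):
  grab(n,n+'0'); f,cx,cy,V=cam(n); print(n,f,cx,cy,robot.camera_model(n).keys(),ray(n,320,240))
s=robot.observe();print(s)"
```

```text
pics
top 572.5020245086612 325.1505745852283 240.72078441800113 dict_keys(['vfov', 'cx', 'cy', 'view']) (array([ 0.1853, -0.0077,  1.8468]), array([ 0.2133, -0.017 , -0.9769]))
side 498.3772218791703 318.29613973749065 237.40088835954 dict_keys(['vfov', 'cx', 'cy', 'view']) (array([ 0.5047, -1.0693,  1.0276]), array([ 0.0534,  0.7513, -0.6578]))
{'t': 0.1, 'joint_pos': array([ 1.0999,  0.159 ,  1.5981, -0.    ,  1.3862, -0.21  ]), 'joint_vel': array([ 0.0004, -0.0024, -0.0021,  0.    , -0.0001,  0.0017]), 'effort': array([ -0.0014, -38.6507, -32.2958,   0.0703,   0.034 ,  -0.    ]), 'tcp_pos': array([0.1481, 0.5552, 0.3018]), 'orientation': array([ 0.1301,  0.9915, -0.0008, -0.0003]), 'contact_force': array([-0.2279, -0.4025, -0.0381]), 'wrist_torque': array([-0.0593,  0.0166,  0.0069]), 'gripper_force': 0.0, 'grip_width': 0.09209078320499896}
```

View pics/top0.png

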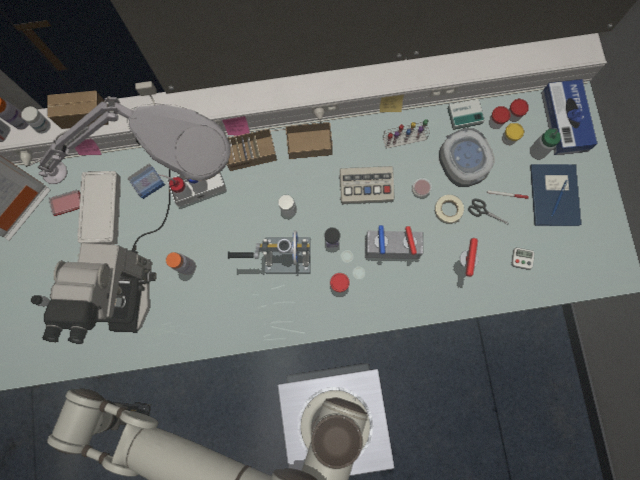

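View pics/side0.png

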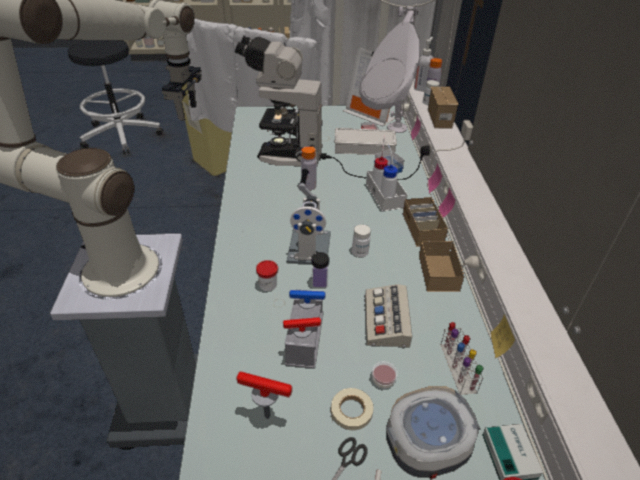

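The tumbler is at top-view (285,255) with its crank to the left. The stand is at (393,245). Candidate keys are:
- Blue handle in the stand, at top (381,238) and side (307,295).
- Red handle in the stand, at top (409,240).
- Larger red key lying loose, at top (471,258).

Only the blue one fits the description, since it has a blue handle and sits in the stand. I'll confirm it in an enlarged crop.

```bash
python3 -c "
from h import *
a=cv2.imread('pics/top0.png')[215:295,220:430]; b=cv2.imread('pics/side0.png')[185:365,240:345]
a=cv2.resize(a,None,fx=3.8,fy=3.8,interpolation=cv2.INTER_CUBIC)
cv2.imwrite('pics/c1.png',a)
b=cv2.resize(b,None,fx=3.3,fy=3.3,interpolation=cv2.INTER_CUBIC);cv2.imwrite('pics/c2.png',b)
np.set_printoptions(precision=4,suppress=True)
for n in('top','side'):
  im=cv2.imread(f'pics/{n}0.png'); h=cv2.cvtColor(im,cv2.COLOR_BGR2HSV)
  for nm,lo,hi in(('blue',(108,150,90),(125,255,255)),('red',(0,170,110),(8,255,255)),('black',(0,0,0),(180,255,45)),('yellow',(20,120,120),(35,255,255))):
    m=cv2.inRange(h,lo,hi); k,l,st,c=cv2.connectedComponentsWithStats(m)
    for i in range(1,k):
      if st[i,4]>12 and ((200<c[i,0]<490 and 180<c[i,1]<310) if n=='top' else (230<c[i,0]<350 and 180<c[i,1]<420)):
        ys,xs=np.where(l==i); r=cv2.minAreaRect(np.c_[xs,ys].astype(np.float32)); print(n,nm,st[i],c[i],np.round(cv2.boxPoints(r),1).tolist())
"
```

```text
top blue [380 226   4  19  37] [381.5405 235.6216] [[380.0, 226.0], [383.0, 226.0], [383.0, 244.0], [380.0, 244.0]]
top yellow [268 244   9   3  19] [271.8947 245.3684] [[268.0, 246.0], [268.0, 244.0], [276.0, 244.0], [276.0, 246.0]]
side blue [305 210   6   5  16] [307.5 212. ] [[305.0, 212.0], [307.5, 209.5], [310.0, 212.0], [307.5, 214.5]]
side blue [317 216   5   4  15] [318.6667 217.7333] [[317.0, 219.0], [317.0, 216.0], [321.0, 216.0], [321.0, 219.0]]
side blue [290 291  35  10 246] [306.9553 294.4715] [[290.0, 291.0], [324.0, 291.0], [324.0, 300.0], [290.0, 300.0]]
side red [257 261  20  15 192] [266.6771 267.8438] [[257.0, 261.0], [276.0, 261.0], [276.0, 275.0], [257.0, 275.0]]
side red [284 318  37   9 220] [302.1    321.7727] [[283.6000061035156, 320.0], [319.79998779296875, 317.3999938964844], [320.29998779296875, 323.79998779296875], [284.1000061035156, 326.3999938964844]]
side red [237 372  54  22 508] [264.4075 382.7953] [[236.10000610351562, 380.5], [238.6999969482422, 370.79998779296875], [291.79998779296875, 385.29998779296875], [289.20001220703125, 395.0]]
side black [301 225   9   9  33] [304.3636 229.9697] [[299.3999938964844, 226.8000030517578], [304.6000061035156, 224.1999969482422], [309.0, 233.0], [303.79998779296875, 235.60000610351562]]
side black [312 253  16  16 148] [319.6081 260.9054] [[312.0, 253.0], [327.0, 253.0], [327.0, 268.0], [312.0, 268.0]]
side black [265 407   5  11  38] [266.7105 411.7368] [[265.0, 417.0], [265.0, 407.0], [269.0, 407.0], [269.0, 417.0]]
```

View pics/c1.png

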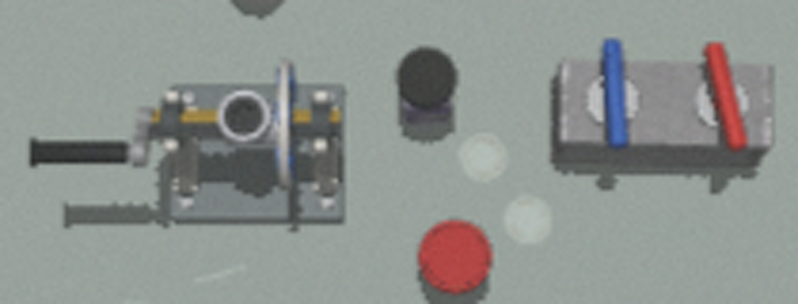

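View pics/c2.png

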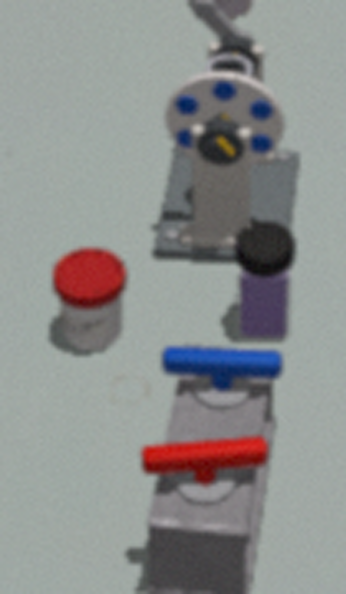

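The top crop shows the handle at about px (228–254, 255), the boss at (284.2, 245.5), and the blue bar from (381,225.5) to (383,253.5). The blue key's T-bar sits in the +y hole, with the red key beside it. In the side crop the yellow chord leans toward +x, so the shaft angle is positive and under 90°.

```bash
cat > m.py <<'E'
from h import *
np.set_printoptions(precision=4,suppress=True)
im=cv2.imread('pics/top0.png'); h=cv2.cvtColor(im,cv2.COLOR_BGR2HSV); g=h[:,:,2]
def blob(m,x0,y0,x1,y1):
    k=np.zeros_like(m);k[y0:y1,x0:x1]=m[y0:y1,x0:x1]
    n,l,s,c=cv2.connectedComponentsWithStats(k);i=1+np.argmax(s[1:,4]);ys,xs=np.where(l==i)
    return np.c_[xs,ys].astype(np.float32)
def axis(p,z):
    W=np.array([onz('top',u,v,z) for u,v in p]); c=W.mean(0);d=np.linalg.svd(W-c)[2][0]; t=(W-c)@d
    return c+d*(t.min()+t.max())/2,d,t.max()-t.min()
hd=blob(cv2.inRange(g,0,60),222,248,256,262); print('handle',axis(hd,.16), cv2.minAreaRect(hd))
bl=blob(cv2.inRange(h,(105,110,50),(128,255,255)),374,220,390,262); print('bluebar',axis(bl,.124),cv2.minAreaRect(bl))
rd=blob(cv2.inRange(h,(0,110,50),(10,255,255))|cv2.inRange(h,(170,110,50),(180,255,255)),400,220,422,262); print('red',axis(rd,.124))
print('boss',onz('top',220+244/3.8-.4,215+116/3.8-.4,.164))
f=lambda x,y,z:onz('top',220+x/3.8-.4,215+y/3.8-.4,z)
print('base corners',[f(*q,.014) for q in((345,85),(345,222),(170,85),(167,222))])
print('disc',f(285,125,.13),f(288,62,.13),f(284,187,.13))
print('stand top',[f(*q,.085) for q in((560,62),(774,66),(556,145),(772,147))])
s=cv2.imread('pics/side0.png');hs=cv2.cvtColor(s,cv2.COLOR_BGR2HSV)
# side checks
m=cv2.inRange(hs,(105,110,50),(128,255,255)); ys,xs=np.where(m[285:305,285:330]); us=(285+(xs.min()+xs.max())/2,285+(ys.min()+ys.max())/2)
ub=cv2.minAreaRect(bl)[0]; print('blue tri',tri(ub,us))
# handle angle from ray: which z on the ray satisfies circle about boss
E
python3 m.py
```

```text
handle (array([0.5433, 0.2071, 0.16  ]), array([0.1612, 0.9869, 0.    ]), np.float64(0.0723451045394265)) ((240.0, 255.0), (4.0, 24.0), 90.0)
bluebar (array([ 0.5351, -0.2244,  0.124 ]), array([-0.9943,  0.1063,  0.    ]), np.float64(0.08550057552128457)) ((381.19915771484375, 239.4867706298828), (27.206270217895508, 4.722848892211914), 86.18592071533203)
red (array([ 0.5209, -0.3126,  0.124 ]), array([-0.9985, -0.0552,  0.    ]), np.float64(0.08715832474998561))
boss [0.5535 0.0728 0.164 ]
base corners [array([ 0.6003, -0.0099,  0.014 ]), array([0.482 , 0.0072, 0.014 ]), array([0.623 , 0.1396, 0.014 ]), array([0.5046, 0.1572, 0.014 ])]
disc [0.5486 0.0428 0.13  ] [0.5999 0.0332 0.13  ] [0.4985 0.0505 0.13  ]
stand top [array([ 0.5769, -0.1894,  0.085 ]), array([ 0.5469, -0.3645,  0.085 ]), array([ 0.508 , -0.1746,  0.085 ]), array([ 0.4798, -0.3503,  0.085 ])]
blue tri (array([ 0.5366, -0.2267,  0.1065]), np.float64(0.0036904139902068952))
```

```bash
cat > g.py <<'E'
import sys,numpy as np,json
# g.py x y z phi(deg) -- targets...: from commanded pose to offset units, turn unit
a=[float(v) for v in sys.argv[1:]]; p=np.array(a[:3]);f=np.radians(a[3])
B=np.array([[-np.sin(f),np.cos(f),0],[np.cos(f),np.sin(f),0],[0,0,-1]])
for i in range(4,len(a),4):
    print(np.round(B@(np.array(a[i:i+3])-p)/.3,3), 'turn z',round(-np.radians(a[i+3]-a[3])/.5,3))
E
python3 g.py .148 .556 .303 75.06  .3 .27 .303 82.8  .541 .208 .3 82.8 .541 .208 .288 82.8
python3 -c "
from h import *
for th in(.9,5.38):
  for y in(.09,.166):
    x=-.05*np.cos(th);z=.13+.05*np.sin(th); print(th,y,proj('side',(.553+.989*x+.148*y,.073-.148*x+.989*y,z)))
print(onz('top',155,300,.15),onz('top',155,300,.3))"
```

```text
[-0.735 -0.79   0.   ] turn z -0.27
[-1.565 -0.783  0.01 ] turn z -0.27
[-1.565 -0.783  0.05 ] turn z -0.27
0.9 0.09 [302.13782823 184.38667177]
0.9 0.166 [304.99423465 170.48372962]
5.38 0.09 [302.40536271 205.2574735 ]
5.38 0.166 [305.16092018 191.05350302]
[0.44869778 0.47431647 0.15      ] [0.42541296 0.43170949 0.3       ]
```

```bash
python3 -c "
from h import *
b=cv2.imread('pics/side0.png')[140:250,265:355]
cv2.imwrite('pics/c3.png',cv2.resize(b,None,fx=5,fy=5,interpolation=cv2.INTER_CUBIC))"
```

```text
(no output)
```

View pics/c3.png

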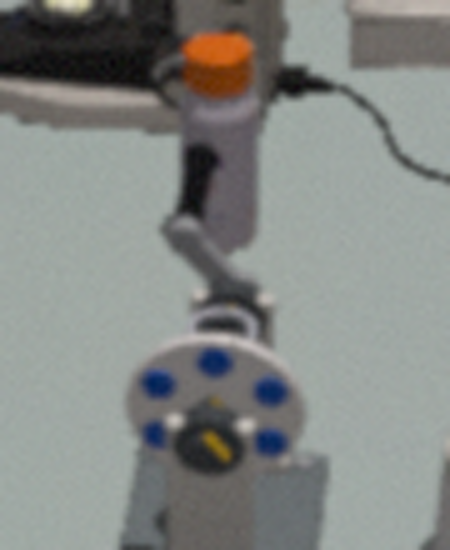

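>>> servo_tool(turn=[[0, 0, -0.13], [0, 0, -0.27], [0, 0, -0.27], [0, 0, -0.27], [0, 0, -0.27], [0, 0, -0.27], [0, 0, -0.27]], offset=[[-0.1, -0.2, 0], [-0.3, -0.4, 0], [-0.5, -0.6, 0], [-0.735, -0.79, 0], [-0.735, -0.79, 0], [-0.735, -0.79, 0], [-0.735, -0.79, 0]], fingers=[1, 1, 1, 1, 1, 1, 1])

```text
t: 0.98
tcp_pos: [0.3003, 0.2695, 0.3025]
orientation: [0.064, 0.998, 0.0, -0.0]
contact_force: [0.3, 0.1, -0.4]
grip_width: 0.0239
gripper_force: 0.0
```

The handle runs from px (303,183) to (305.6,170) in the side view. That matches the prediction for a shaft angle of about 0.9 and rules out 5.38, so I'll push the handle down 0.9 rad to level.

```bash
python3 g.py .3 .27 .303 82.8  .42 .24 .303 82.8  .5405 .2085 .303 82.8 .5405 .2085 .275 82.8; python3 -c "
import numpy as np
for th in (.9,.7,.5,.35,.2,.1,0):
  x=-.05*np.cos(th);z=.13+.05*np.sin(th); print(th,np.round([.5725+.989*x,.2036-.148*x,z+.009+.088],4))"
```

```text
[-0.409 -0.049  0.   ] turn z -0.0
[-0.821 -0.103  0.   ] turn z -0.0
[-0.821 -0.103  0.093] turn z -0.0
0.9 [0.5418 0.2082 0.2662]
0.7 [0.5347 0.2093 0.2592]
0.5 [0.5291 0.2101 0.251 ]
0.35 [0.526  0.2106 0.2441]
0.2 [0.524  0.2109 0.2369]
0.1 [0.5233 0.211  0.232 ]
0 [0.523 0.211 0.227]
```

>>> servo_tool(turn=[[0, 0, 0], [0, 0, 0], [0, 0, 0], [0, 0, 0], [0, 0, 0], [0, 0, 0], [0, 0, 0], [0, 0, 0], [0, 0, 0]], offset=[[-0.15, -0.02, 0], [-0.35, -0.04, 0], [-0.55, -0.07, 0], [-0.7, -0.09, 0], [-0.82, -0.103, 0], [-0.82, -0.103, 0.05], [-0.82, -0.103, 0.1], [-0.82, -0.103, 0.1], [-0.82, -0.103, 0.1]], fingers=[1, 1, 1, 1, 1, 1, 1, 1, 1])

```text
t: 2.1
tcp_pos: [0.5397, 0.2089, 0.2729]
orientation: [0.062, 0.998, 0.0, 0.0]
contact_force: [-0.1, 1.0, 0.3]
grip_width: 0.0003
gripper_force: 0.0
```

```bash
python3 g.py .5405 .2085 .273 82.8 .5405 .2085 .266 82.8 .535 .2093 .259 82.8 .529 .21 .251 82.8 .526 .2106 .244 82.8 .524 .211 .237 82.8 .523 .211 .232 82.8 .523 .211 .227 82.8
```

```text
[0.    0.    0.023] turn z -0.0
[0.019 0.    0.047] turn z -0.0
[0.039 0.    0.073] turn z -0.0
[0.049 0.001 0.097] turn z -0.0
[0.056 0.001 0.12 ] turn z -0.0
[0.059 0.001 0.137] turn z -0.0
[0.059 0.001 0.153] turn z -0.0
```

>>> servo_tool(turn=[[0, 0, 0], [0, 0, 0], [0, 0, 0], [0, 0, 0], [0, 0, 0], [0, 0, 0], [0, 0, 0], [0, 0, 0], [0, 0, 0], [0, 0, 0], [0, 0, 0], [0, 0, 0]], offset=[[0, 0, 0.012], [0, 0, 0.023], [0.01, 0, 0.035], [0.019, 0, 0.047], [0.03, 0, 0.06], [0.039, 0, 0.073], [0.045, 0, 0.085], [0.05, 0, 0.097], [0.054, 0, 0.109], [0.056, 0, 0.12], [0.058, 0, 0.13], [0.058, 0, 0.13]], fingers=[1, 1, 1, 1, 1, 1, 1, 1, 1, 1, 1, 1])

```text
t: 3.6
tcp_pos: [0.5229, 0.21, 0.2331]
orientation: [0.063, 0.998, -0.0, -0.0]
contact_force: [-0.1, 0.3, 0.2]
grip_width: 0.0007
gripper_force: 0.0
```

>>> servo_tool(turn=[[0, 0, 0], [0, 0, 0], [0, 0, 0], [0, 0, 0]], offset=[[0, 0, 0.008], [0, 0, 0.016], [0, 0, 0.022], [0, 0, 0.022]], fingers=[1, 1, 1, 1])

```text
t: 4.1
tcp_pos: [0.523, 0.2102, 0.2268]
orientation: [0.063, 0.998, -0.0, -0.0]
contact_force: [-0.5, -0.9, 0.7]
grip_width: 0.0003
gripper_force: 0.1
```

```bash
python3 g.py .523 .2105 .227 82.8 .523 .21 .31 82.8 .50 -.07 .31 82.8; python3 g.py  .50 -.07 .31 82.8 .535 -.2247 .25 83.9 .535 -.2247 .186 83.9
```

```text
[-0.    -0.002 -0.277] turn z -0.0
[-0.041 -0.937 -0.277] turn z -0.0
[-0.18  -0.497  0.2  ] turn z -0.038
[-0.18  -0.497  0.413] turn z -0.038
```

>>> servo_tool(turn=[[0, 0, 0], [0, 0, 0], [0, 0, 0], [0, 0, 0], [0, 0, 0], [0, 0, 0], [0, 0, 0], [0, 0, 0], [0, 0, 0]], offset=[[0, 0, -0.14], [0, 0, -0.28], [0, -0.15, -0.28], [0, -0.35, -0.28], [0, -0.55, -0.28], [0, -0.75, -0.28], [0, -0.93, -0.28], [0, -0.93, -0.28], [0, -0.93, -0.28]], fingers=[1, 1, 0, 0, -0.1, -0.1, -0.1, -0.1, -0.1])

```text
t: 5.22
tcp_pos: [0.4881, -0.0659, 0.3109]
orientation: [0.063, 0.998, 0.0, -0.0]
contact_force: [-0.3, 0.4, 0.6]
grip_width: 0.0508
gripper_force: 0.0
```

```bash
python3 -c "
from h import *
a=grab('top','t1');b=grab('side','s1')
a=cv2.resize(a[225:275,220:300],None,fx=5,fy=5,interpolation=cv2.INTER_CUBIC);b=cv2.resize(b[150:250,275:350],None,fx=5,fy=5,interpolation=cv2.INTER_CUBIC)
c=np.zeros((500,780,3),np.uint8);c[:250,:400]=a;c[:,405:]=b;cv2.imwrite('pics/c4.png',c)
im=cv2.imread('pics/t1.png');g=im.max(2);m=g<60
ys,xs=np.where(m[246:268,222:256]);print(xs.min()+222,xs.max()+222,ys.mean()+246)
for th in(-.1,0,.1):
  print(th,[np.round(proj(n,(.553-.05*.989*np.cos(th)+.148*y,.073+.148*.05*np.cos(th)+.989*y,.13+.05*np.sin(th))),1).tolist() for n in('top','side') for y in(.09,.166)])"
```

```text
230 253 264.1463414634146
-0.1 [[255.0, 263.9], [230.2, 263.9], [296.2, 195.9], [299.2, 181.9]]
0 [[254.8, 263.7], [229.9, 263.7], [296.1, 194.6], [299.1, 180.5]]
0.1 [[254.6, 263.3], [229.6, 263.4], [296.2, 193.3], [299.2, 179.2]]
```

View pics/c4.png

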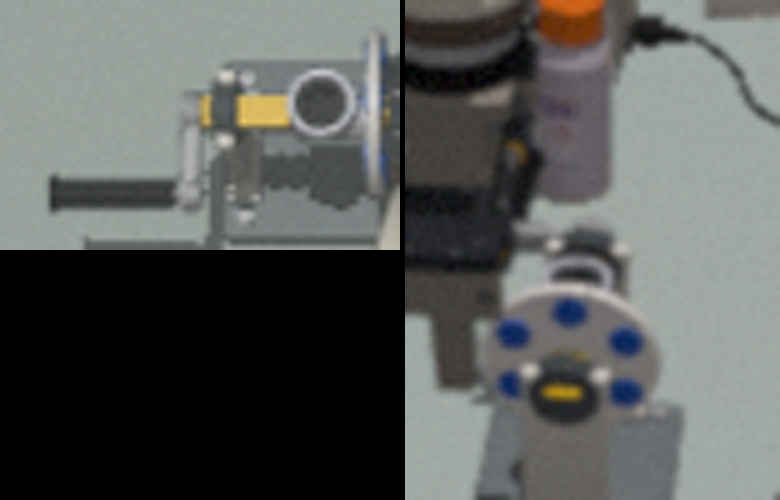

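The yellow stripe in the top view (220–290 × 95–125 in the crop) now faces up. The end chord in the side view is level, and the arm points to −x. Next is the blue key.

```bash
python3 g.py  .488 -.0662 .311 82.8 .51 -.15 .28 83.9 .535 -.2247 .25 83.9 .535 -.2247 .186 83.9
```

```text
[-0.108 -0.268  0.103] turn z -0.038
[-0.222 -0.505  0.203] turn z -0.038
[-0.222 -0.505  0.417] turn z -0.038
```

>>> servo_tool(turn=[[0, 0, 0], [0, 0, -0.038], [0, 0, -0.038], [0, 0, -0.038], [0, 0, -0.038], [0, 0, -0.038], [0, 0, -0.038], [0, 0, -0.038], [0, 0, -0.038], [0, 0, -0.038], [0, 0, -0.038], [0, 0, -0.038]], offset=[[-0.07, -0.15, 0], [-0.14, -0.32, 0], [-0.222, -0.505, 0.1], [-0.222, -0.505, 0.2], [-0.222, -0.505, 0.3], [-0.222, -0.505, 0.37], [-0.222, -0.505, 0.417], [-0.222, -0.505, 0.417], [-0.222, -0.505, 0.417], [-0.222, -0.505, 0.417], [-0.222, -0.505, 0.417], [-0.222, -0.505, 0.417]], fingers=[-0.1, -0.1, -0.1, -0.1, -0.1, -0.1, -0.1, -0.1, 1, 1, 1, 1], squeeze=30)

```text
t: 6.82
tcp_pos: [0.5354, -0.2255, 0.1866]
orientation: [0.053, 0.999, -0.0, 0.0]
contact_force: [-0.4, -0.3, 2.8]
grip_width: 0.0157
gripper_force: 30.0
```

```bash
python3 g.py  .535 -.2247 .186 83.9 .535 -.2247 .376 83.9 .544 -.08 .376 83.9  .553 .0725 .376 70
```

```text
[ 0.     0.    -0.633] turn z -0.0
[ 0.021  0.483 -0.633] turn z -0.0
[ 0.046  0.991 -0.633] turn z 0.485
```

>>> servo_tool(turn=[[0, 0, 0], [0, 0, 0], [0, 0, 0], [0, 0, 0], [0, 0, 0], [0, 0, 0], [0, 0, 0]], offset=[[0, 0, -0.05], [0, 0, -0.15], [0, 0, -0.28], [0, 0, -0.42], [0, 0, -0.55], [0, 0, -0.633], [0, 0, -0.633]], fingers=[1, 1, 1, 1, 1, 1, 1])

```text
t: 7.7
tcp_pos: [0.5358, -0.2254, 0.3791]
orientation: [0.053, 0.999, -0.001, 0.002]
contact_force: [0.3, 0.6, -0.5]
grip_width: 0.016
gripper_force: 30.0
```

>>> servo_tool(turn=[[0, 0, 0], [0, 0, 0], [0, 0, 0.12], [0, 0, 0.24], [0, 0, 0.36], [0, 0, 0.485], [0, 0, 0.485], [0, 0, 0.485], [0, 0, 0.485]], offset=[[0, 0.1, 0], [0.01, 0.25, 0], [0.02, 0.4, 0], [0.03, 0.58, 0], [0.04, 0.76, 0], [0.044, 0.9, 0], [0.046, 0.991, 0], [0.046, 0.991, 0], [0.046, 0.991, 0]], fingers=[1, 1, 1, 1, 1, 1, 1, 1, 1])

```text
t: 8.82
tcp_pos: [0.5528, 0.0713, 0.3749]
orientation: [0.174, 0.985, -0.0, -0.001]
contact_force: [-0.1, 0.4, -0.3]
grip_width: 0.0156
gripper_force: 30.0
```

```bash
python3 - <<'E'
from h import *
np.set_printoptions(precision=4,suppress=True)
b=grab('side','s2');grab('top','t2')
s=robot.observe();T=R.from_quat(s['orientation']).as_matrix();p=s['tcp_pos'];print(p,T)
g=p+T[:,2]*.069
h=cv2.cvtColor(b,cv2.COLOR_BGR2HSV)
m=cv2.inRange(h,(105,110,50),(128,255,255))
for n in(g+T[:,0]*.045,g-T[:,0]*.045,g+T[:,2]*.099,g): print(proj('side',n))
c=proj('side',g);x0,y0=int(c[0])-35,int(c[1])-35
k,l,st,ce=cv2.connectedComponentsWithStats(m[y0:y0+70,x0:x0+70])
for i in range(1,k):
  if st[i,4]>8: print(st[i]+[x0,y0,0,0,0],ce[i]+[x0,y0])
cv2.imwrite('pics/c5.png',cv2.resize(b[y0-20:y0+120,x0-20:x0+100],None,fx=4.2,fy=4.2,interpolation=cv2.INTER_CUBIC)); print(x0-20,y0-20)
E
```

```text
[0.553  0.0709 0.3754] [[-0.9391  0.3436 -0.0009]
 [ 0.3436  0.9391 -0.0002]
 [ 0.0007 -0.0005 -1.    ]]
[293.3909 159.6079]
[325.4136 165.2424]
[309.2442 192.5481]
[309.2879 162.405 ]
[294 158  10   9  69] [298.3478 162.058 ]
[312 161  13   9  94] [317.7979 165.1702]
254 107
```

View pics/c5.png

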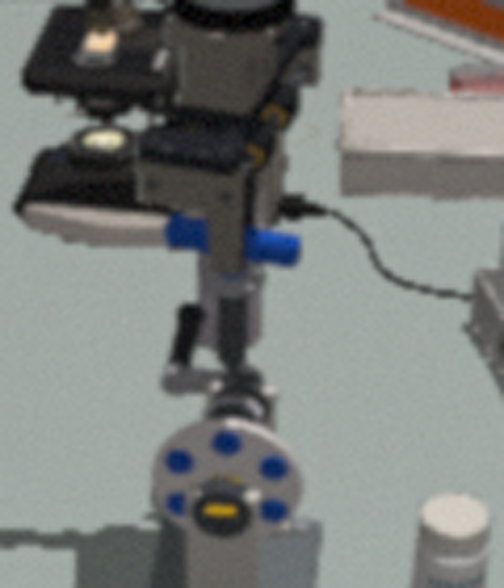

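The blue bar spans px 294–325 and the prediction is 293.4–325.4, so the key is centred in the grip and hangs straight above the boss.

>>> servo_tool(turn=[[0, 0, 0], [0, 0, 0], [0, 0, 0], [0, 0, 0], [0, 0, 0], [0, 0, 0], [0, 0, 0]], offset=[[0.002, 0.006, 0], [0.002, 0.006, 0.05], [0.002, 0.006, 0.1], [0.002, 0.006, 0.125], [0.002, 0.006, 0.137], [0.002, 0.006, 0.147], [0.002, 0.006, 0.147]], fingers=[1, 1, 1, 1, 1, 1, 1])

```text
t: 9.8
tcp_pos: [0.5533, 0.0739, 0.3319]
orientation: [0.174, 0.985, 0.0, 0.0]
contact_force: [0.0, 0.9, -1.0]
grip_width: 0.016
gripper_force: 30.0
```

>>> servo_tool(turn=[[0, 0, 0], [0, 0, 0], [0, 0, 0], [0, 0, 0]], offset=[[0, 0, 0.008], [0, 0, 0.014], [0, 0, 0.02], [0, 0, 0.02]], fingers=[1, 1, 1, 1])

```text
t: 10.3
tcp_pos: [0.5536, 0.0733, 0.3281]
orientation: [0.174, 0.985, -0.001, 0.001]
contact_force: [-2.5, -1.8, 9.2]
grip_width: 0.0159
gripper_force: 30.0
```

>>> servo_tool(turn=[[0, 0, 0.08], [0, 0, 0.16], [0, 0, 0.24], [0, 0, 0.32], [0, 0, 0.32]], offset=[[0.001, -0.002, 0.002], [0.001, -0.002, 0.002], [0.001, -0.002, 0.002], [0.001, -0.002, 0.002], [0.001, -0.002, 0.002]], fingers=[1, 1, 1, 1, 1])

```text
t: 10.92
tcp_pos: [0.5529, 0.0728, 0.3255]
orientation: [0.252, 0.968, -0.001, 0.001]
contact_force: [-0.2, -2.9, 1.0]
grip_width: 0.0158
gripper_force: 30.0
```

```bash
python3 -c "
from h import *
s=robot.observe();print({k:np.round(s[k],4) for k in('tcp_pos','orientation','contact_force','wrist_torque','joint_pos')})"
```

```text
{'tcp_pos': array([0.5529, 0.0728, 0.3255]), 'orientation': array([ 2.518e-01,  9.678e-01, -8.000e-04,  5.000e-04]), 'contact_force': array([-0.1979, -2.8526,  0.9919]), 'wrist_torque': array([-0.9009,  0.1319,  0.0335]), 'joint_pos': array([-0.0851,  0.0981,  1.6179, -0.0017,  1.4249, -1.1466])}
```

It dropped in. I'll seat it deeper, then turn.

>>> servo_tool(turn=[[0, 0, 0], [0, 0, 0], [0, 0, 0]], offset=[[0, -0.003, 0.004], [0, -0.003, 0.008], [0, -0.003, 0.009]], fingers=[1, 1, 1])

```text
t: 11.3
tcp_pos: [0.5524, 0.0725, 0.3224]
orientation: [0.252, 0.968, -0.0, 0.0]
contact_force: [0.4, -2.9, 2.1]
grip_width: 0.0156
gripper_force: 30.0
```

>>> servo_tool(turn=[[0, 0, 0.15], [0, 0, 0.3], [0, 0, 0.45], [0, 0, 0.6], [0, 0, 0.75], [0, 0, 0.9], [0, 0, 0.9]], offset=[[0, 0, 0], [0, 0, 0], [0, 0, 0], [0, 0, 0], [0, 0, 0], [0, 0, 0], [0, 0, 0]], fingers=[1, 1, 1, 1, 1, 1, 1], squeeze=50)

```text
t: 12.18
tcp_pos: [0.5523, 0.0722, 0.3223]
orientation: [0.461, 0.887, -0.001, 0.0]
contact_force: [0.2, -4.7, -0.1]
grip_width: 0.0159
gripper_force: 50.0
```

```bash
python3 -c "
from h import *
s=robot.observe();print({k:np.round(s[k],4) for k in('tcp_pos','orientation','contact_force','wrist_torque','joint_pos')})"
```

```text
{'tcp_pos': array([0.5523, 0.0722, 0.3223]), 'orientation': array([ 4.611e-01,  8.873e-01, -5.000e-04,  1.000e-04]), 'contact_force': array([ 0.2182, -4.6926, -0.1238]), 'wrist_torque': array([-1.3148, -0.1047,  0.0227]), 'joint_pos': array([-8.6400e-02,  9.8900e-02,  1.6235e+00, -1.1000e-03,  1.4193e+00,
       -6.9860e-01])}
```

>>> servo_tool(turn=[[0, 0, 0.15], [0, 0, 0.3], [0, 0, 0.45], [0, 0, 0.6], [0, 0, 0.75], [0, 0, 0.9], [0, 0, 1.0], [0, 0, 1.0]], offset=[[-0.002, -0.001, 0], [-0.002, -0.001, 0], [-0.002, -0.001, 0], [-0.002, -0.001, 0], [-0.002, -0.001, 0], [-0.002, -0.001, 0], [-0.002, -0.001, 0], [-0.002, -0.001, 0]], fingers=[1, 1, 1, 1, 1, 1, 1, 1])

```text
t: 13.18
tcp_pos: [0.5522, 0.0719, 0.3223]
orientation: [0.666, 0.746, -0.0, -0.0]
contact_force: [0.7, -4.2, -0.4]
grip_width: 0.0156
gripper_force: 50.0
```

```bash
cat > o.py <<'E'
from h import *
s=robot.observe();q=s['orientation'];print('baryaw',-2*np.degrees(np.arctan2(q[0],q[1])),{k:np.round(s[k],4).tolist() for k in('tcp_pos','contact_force','wrist_torque','joint_pos','effort')})
E
python3 o.py
```

```text
baryaw -83.51211093452339 {'tcp_pos': [0.5522, 0.0719, 0.3223], 'contact_force': [0.669, -4.1891, -0.4282], 'wrist_torque': [-1.0865, 0.1285, 0.0317], 'joint_pos': [-0.0874, 0.0989, 1.6235, -0.0003, 1.4198, -0.2006], 'effort': [2.0743, -36.7624, -32.6656, 1.5735, 0.1466, 0.2031]}
```

>>> servo_tool(turn=[[0, 0, 0.12], [0, 0, 0.24], [0, 0, 0.36], [0, 0, 0.36]], offset=[[0, 0, 0], [0, 0, 0], [0, 0, 0], [0, 0, 0]], fingers=[1, 1, 1, 1])

```text
t: 13.68
tcp_pos: [0.5522, 0.0719, 0.3223]
orientation: [0.73, 0.683, -0.0, -0.0]
contact_force: [0.4, -3.3, -0.2]
grip_width: 0.0157
gripper_force: 50.0
```

```bash
python3 o.py
```

```text
baryaw -93.80724303254141 {'tcp_pos': [0.5522, 0.0719, 0.3223], 'contact_force': [0.3885, -3.3296, -0.2111], 'wrist_torque': [-1.1111, 0.0658, 0.0877], 'joint_pos': [-0.0874, 0.0989, 1.6236, -0.0002, 1.4198, -0.021], 'effort': [2.1181, -36.893, -32.8642, 1.6226, 0.0583, 0.2308]}
```

>>> servo_tool(turn=[[0, 0, 0.1], [0, 0, 0.2], [0, 0, 0.2]], offset=[[0, 0, 0], [0, 0, 0], [0, 0, 0]], fingers=[1, 1, 1])

```text
t: 14.05
tcp_pos: [0.5522, 0.0719, 0.3223]
orientation: [0.763, 0.646, -0.0, -0.0]
contact_force: [-1.1, -4.1, -0.9]
grip_width: 0.0156
gripper_force: 50.0
```

```bash
python3 o.py
```

```text
baryaw -99.52407214610089 {'tcp_pos': [0.5522, 0.0719, 0.3223], 'contact_force': [-1.081, -4.1121, -0.865], 'wrist_torque': [-1.1221, 0.1636, 0.0531], 'joint_pos': [-0.0874, 0.0988, 1.6235, -0.0002, 1.4199, 0.0789], 'effort': [2.146, -37.0205, -33.0597, 1.6794, -0.0223, 0.2186]}
```

>>> servo_tool(turn=[[0, 0, 0.1], [0, 0, 0.2], [0, 0, 0.2]], offset=[[0, 0, 0], [0, 0, 0], [0, 0, 0]], fingers=[1, 1, 1])

```text
t: 14.42
tcp_pos: [0.5522, 0.0719, 0.3223]
orientation: [0.795, 0.607, -0.0, -0.0]
contact_force: [0.3, -4.3, -1.0]
grip_width: 0.0158
gripper_force: 50.0
```

```bash
python3 o.py; python3 - <<'E'
from h import *
a=grab('top','t3');b=grab('side','s3')
c=np.zeros((560,790,3),np.uint8);c[:400,:400]=cv2.resize(a[205:285,245:325],(400,400),interpolation=cv2.INTER_CUBIC);c[:,410:790]=cv2.resize(b[120:232,272:348],(380,560),interpolation=cv2.INTER_CUBIC);cv2.imwrite('pics/c6.png',c)
E
```

```text
baryaw -105.23809557807772 {'tcp_pos': [0.5522, 0.0719, 0.3223], 'contact_force': [0.2795, -4.2997, -1.0022], 'wrist_torque': [-1.1648, 0.1947, 0.2987], 'joint_pos': [-0.0874, 0.0988, 1.6236, -0.0002, 1.4198, 0.1786], 'effort': [2.0431, -37.1455, -33.2452, 1.7798, -0.094, 0.395]}
```

View pics/c6.png

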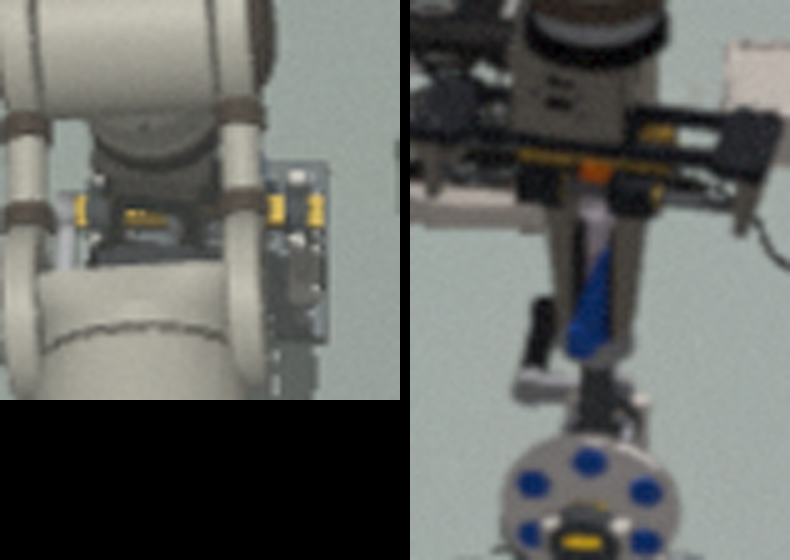

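>>> servo_tool(turn=[[0, 0, 0.06], [0, 0, 0.12], [0, 0, 0.12]], offset=[[0, 0, 0], [0, 0, 0], [0, 0, 0]], fingers=[1, 1, 1])

```text
t: 14.9
tcp_pos: [0.5523, 0.072, 0.3223]
orientation: [0.813, 0.582, -0.0, -0.0]
contact_force: [-1.0, -4.2, -1.9]
grip_width: 0.0158
gripper_force: 50.0
```

```bash
python3 o.py
```

```text
baryaw -108.83357881864148 {'tcp_pos': [0.5523, 0.072, 0.3223], 'contact_force': [-1.0267, -4.1536, -1.9481], 'wrist_torque': [-1.1928, 0.3526, 0.2925], 'joint_pos': [-0.0874, 0.0988, 1.6235, -0.0001, 1.4198, 0.2413], 'effort': [2.097, -37.6378, -33.8444, 1.876, -0.2414, 0.3769]}
```

>>> servo_tool(turn=[[0, 0, 0.08], [0, 0, 0.16], [0, 0, 0.16]], offset=[[0, 0, 0], [0, 0, 0], [0, 0, 0]], fingers=[1, 1, 1], squeeze=60)

```text
t: 15.28
tcp_pos: [0.5523, 0.072, 0.3223]
orientation: [0.836, 0.549, -0.0, -0.0]
contact_force: [-1.6, -4.6, -2.2]
grip_width: 0.0157
gripper_force: 60.0
```

```bash
python3 o.py; python3 - <<'E'
from h import *
b=grab('side','s4');h=cv2.cvtColor(b,cv2.COLOR_BGR2HSV);m=cv2.inRange(h,(105,110,50),(128,255,255))[150:200,290:330]
ys,xs=np.where(m);ys+=150;xs+=290
s=robot.observe();T=R.from_quat(s['orientation']).as_matrix();g=s['tcp_pos']+.069*T[:,2]
n=ys.max();print(n,xs[ys>=n-3].mean(),xs[ys>=n-5].min(),xs[ys>=n-5].max(),ys.min(),xs[ys<=ys.min()+3].mean())
for d in np.radians([0,5,10,15,20,25]):
  v=T[:,0]*np.cos(d)+T[:,1]*np.sin(d); w=T[:,0]*np.cos(d)-T[:,1]*np.sin(d)
  print(np.degrees(d),[proj('side',g+k*u*.045).round(1).tolist() for u in(v,w) for k in(1,-1)])
E
```

```text
baryaw -113.37659785749351 {'tcp_pos': [0.5523, 0.072, 0.3223], 'contact_force': [-1.5582, -4.6274, -2.1714], 'wrist_torque': [-1.2467, 0.3416, 0.2249], 'joint_pos': [-0.0874, 0.0988, 1.6235, -0.0001, 1.4198, 0.3206], 'effort': [2.1296, -37.7081, -33.9756, 1.8959, -0.3108, 0.386]}
190 305.1666666666667 301 310 174 308.8181818181818
0.0 [[314.7, 170.3], [303.0, 187.5], [314.7, 170.3], [303.0, 187.5]]
5.0 [[316.0, 170.6], [301.7, 187.2], [313.4, 170.0], [304.4, 187.8]]
10.0 [[317.2, 171.0], [300.4, 186.8], [312.0, 169.9], [305.8, 188.0]]
14.999999999999998 [[318.4, 171.4], [299.2, 186.3], [310.7, 169.7], [307.2, 188.1]]
20.0 [[319.5, 171.9], [298.0, 185.8], [309.3, 169.7], [308.7, 188.2]]
25.0 [[320.6, 172.4], [297.0, 185.2], [307.9, 169.7], [310.2, 188.2]]
```

The torque rose from about 0.05 to 0.3 N m and stayed there. The bar lags the tool by about 9°, so the screw is on its stop and the bar is slipping in the pads. I'll back off within the hex play and lift out.

>>> servo_tool(turn=[[0, 0, -0.08], [0, 0, -0.16], [0, 0, -0.16]], offset=[[0, 0, 0], [0, 0, 0], [0, 0, 0]], fingers=[1, 1, 1])

```text
t: 15.7
tcp_pos: [0.5523, 0.0719, 0.3224]
orientation: [0.813, 0.582, -0.0, -0.0]
contact_force: [-0.8, -4.6, -1.9]
grip_width: 0.0157
gripper_force: 60.0
```

```bash
python3 o.py
```

```text
baryaw -108.84636543812647 {'tcp_pos': [0.5523, 0.0719, 0.3224], 'contact_force': [-0.8498, -4.5558, -1.9445], 'wrist_torque': [-1.2362, 0.4234, -0.0506], 'joint_pos': [-0.0875, 0.0988, 1.6235, 0.0, 1.4198, 0.2414], 'effort': [2.3714, -37.8648, -34.1517, 1.8468, -0.3351, -0.1487]}
```

>>> servo_tool(turn=[[0, 0, 0], [0, 0, 0], [0, 0, 0], [0, 0, 0], [0, 0, 0], [0, 0, 0], [0, 0, 0]], offset=[[0, 0, -0.02], [0, 0, -0.04], [0, 0, -0.06], [0, 0, -0.1], [0, 0, -0.15], [0, 0, -0.19], [0, 0, -0.19]], fingers=[1, 1, 1, 1, 1, 1, 1])

```text
t: 16.58
tcp_pos: [0.5529, 0.0721, 0.3815]
orientation: [0.813, 0.582, 0.001, 0.001]
contact_force: [1.2, -0.3, -2.2]
grip_width: 0.0158
gripper_force: 60.0
```

```bash
python3 o.py; python3 g.py .5523 .072 .379 -18.8 .5523 .072 .379 9.8 .5523 .072 .379 38.4 .535 -.2253 .379 38.4
```

```text
baryaw -108.81818947801072 {'tcp_pos': [0.5529, 0.0721, 0.3815], 'contact_force': [1.1716, -0.3152, -2.211], 'wrist_torque': [-0.0675, 0.0908, 0.0186], 'joint_pos': [-0.0873, 0.0696, 1.539, 0.0003, 1.5296, 0.2412], 'effort': [0.0408, -37.0156, -34.2117, 0.0848, 0.0742, 0.0002]}
[0. 0. 0.] turn z -0.998
[0. 0. 0.] turn z -1.997
[-0.957  0.265  0.   ] turn z -1.997
```

```bash
python3 g.py .5523 .072 .379 -18.85 .545 -.08 .379 9.8; python3 g.py .545 -.08 .379 9.8 .535 -.2253 .379 38.45
```

```text
[-0.487  0.141  0.   ] turn z -1.0
[-0.472 -0.115  0.   ] turn z -1.0
```

>>> servo_tool(turn=[[0, 0, -0.25], [0, 0, -0.5], [0, 0, -0.75], [0, 0, -1], [0, 0, -1], [0, 0, -1]], offset=[[-0.06, 0.02, 0], [-0.18, 0.05, 0], [-0.32, 0.09, 0], [-0.44, 0.13, 0], [-0.487, 0.141, 0], [-0.487, 0.141, 0]], fingers=[1, 1, 1, 1, 1, 1])

```text
t: 17.32
tcp_pos: [0.5451, -0.0802, 0.3791]
orientation: [0.645, 0.764, 0.0, -0.0]
contact_force: [0.6, -0.1, -0.4]
grip_width: 0.0158
gripper_force: 60.0
```

>>> servo_tool(turn=[[0, 0, -0.25], [0, 0, -0.5], [0, 0, -0.75], [0, 0, -1], [0, 0, -1], [0, 0, -1]], offset=[[-0.06, -0.015, 0], [-0.18, -0.045, 0], [-0.32, -0.08, 0], [-0.44, -0.107, 0], [-0.472, -0.115, 0], [-0.472, -0.115, 0]], fingers=[1, 1, 1, 1, 1, 1])

```text
t: 18.08
tcp_pos: [0.5357, -0.2244, 0.3794]
orientation: [0.435, 0.9, 0.0, -0.0]
contact_force: [0.3, 0.1, -0.7]
grip_width: 0.0155
gripper_force: 60.0
```

>>> servo_tool(turn=[[0, 0, -0.25], [0, 0, -0.5], [0, 0, -0.75], [0, 0, -1], [0, 0, -1]], offset=[[0, 0, 0], [0, 0, 0], [0, 0, 0], [0, 0, 0], [0, 0, 0]], fingers=[1, 1, 1, 1, 1])

```text
t: 18.7
tcp_pos: [0.5358, -0.2236, 0.3796]
orientation: [0.198, 0.98, 0.0, 0.0]
contact_force: [0.4, 1.1, -1.1]
grip_width: 0.0154
gripper_force: 60.0
```

>>> servo_tool(turn=[[0, 0, -0.2], [0, 0, -0.2], [0, 0, -0.2]], offset=[[0, 0, 0], [0, 0, 0], [0, 0, 0]], fingers=[1, 1, 1])

```text
t: 19.08
tcp_pos: [0.5356, -0.2249, 0.3795]
orientation: [0.15, 0.989, 0.0, 0.0]
contact_force: [0.0, 1.2, -0.9]
grip_width: 0.0149
gripper_force: 60.0
```

```bash
python3 o.py; python3 - <<'E'
from h import *
a=grab('top','t5');b=grab('side','s5')
s=robot.observe();T=R.from_quat(s['orientation']).as_matrix();g=s['tcp_pos']+.069*T[:,2]
c=proj('side',g);x0,y0=int(c[0])-55,int(c[1])-40
h=cv2.cvtColor(b,cv2.COLOR_BGR2HSV);m=cv2.inRange(h,(105,110,50),(128,255,255))
k,l,st,ce=cv2.connectedComponentsWithStats(m[y0:y0+90,x0:x0+110])
for i in range(1,k):
  if st[i,4]>8: print(st[i]+[x0,y0,0,0,0],ce[i]+[x0,y0])
for d in np.radians([0,5,10,15,20]):
  w=T[:,0]*np.cos(d)-T[:,1]*np.sin(d); print(np.degrees(d),[proj('side',g+k*w*.045).round(1).tolist() for k in(1,-1)])
print('tip',proj('side',s['tcp_pos']-[0,0,.1716]))
cv2.imwrite('pics/c7.png',cv2.resize(b[y0:y0+150,x0:x0+110],None,fx=4,fy=4,interpolation=cv2.INTER_CUBIC));print(x0,y0)
E
```

```text
baryaw -17.280324618550473 {'tcp_pos': [0.5356, -0.2249, 0.3795], 'contact_force': [0.0414, 1.2006, -0.9206], 'wrist_torque': [-0.0174, 0.0451, 0.0069], 'joint_pos': [-0.6055, 0.1335, 1.474, 0.0001, 1.5341, -1.8747], 'effort': [0.0827, -39.1087, -33.6859, -0.0299, 0.0722, 0.0184]}
[317 215   5   6  21] [319.04761905 217.9047619 ]
[310 226  17  16 167] [318.43113772 234.71856287]
[288 233  13   5  37] [293.91891892 234.91891892]
0.0 [[287.6, 229.5], [326.7, 236.3]]
5.0 [[287.2, 230.6], [327.1, 235.1]]
10.0 [[286.9, 231.8], [327.2, 234.0]]
14.999999999999998 [[286.8, 232.9], [327.3, 232.8]]
20.0 [[286.8, 234.0], [327.1, 231.7]]
tip [307.14451482 266.05258553]
252 192
```

View pics/c7.png

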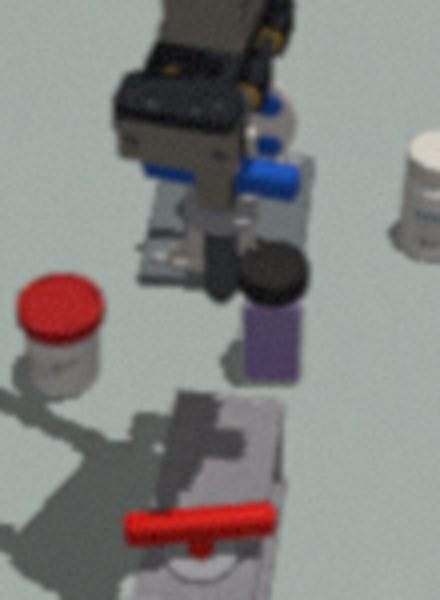

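The bar is level, with about 7° of slip, so its yaw is about −10° against the stand's −9.4°. The tip is at px (307,267), right where predicted, so I'll lower it.

>>> servo_tool(turn=[[0, 0, 0], [0, 0, 0], [0, 0, 0], [0, 0, 0], [0, 0, 0], [0, 0, 0], [0, 0, 0], [0, 0, 0]], offset=[[0, -0.002, 0.12], [0, -0.002, 0.25], [0, -0.002, 0.35], [0, -0.002, 0.39], [0, -0.002, 0.42], [0, -0.002, 0.45], [0, -0.002, 0.47], [0, -0.002, 0.47]], fingers=[1, 1, 1, 1, 1, 1, 1, 1])

```text
t: 20.18
tcp_pos: [0.5352, -0.2259, 0.2384]
orientation: [0.149, 0.989, 0.0, -0.0]
contact_force: [0.8, 0.9, -1.8]
grip_width: 0.0157
gripper_force: 60.0
```

Tip is 18 mm below the plate face with no contact force. Lowering the rest of the way (0.238 → 0.188).

>>> servo_tool(turn=[[0, 0, 0], [0, 0, 0], [0, 0, 0], [0, 0, 0], [0, 0, 0], [0, 0, 0]], offset=[[0, 0, 0.05], [0, 0, 0.1], [0, 0, 0.14], [0, 0, 0.16], [0, 0, 0.166], [0, 0, 0.166]], fingers=[1, 1, 1, 1, 1, 1])

```text
t: 20.92
tcp_pos: [0.5355, -0.2261, 0.189]
orientation: [0.149, 0.989, -0.0, 0.0]
contact_force: [0.3, -0.7, -1.2]
grip_width: 0.0151
gripper_force: 60.0
```

>>> servo_tool(turn=[[0, 0, 0], [0, 0, 0], [0, 0, 0], [0, 0, 0]], offset=[[0, 0, 0], [0, 0, 0], [0, 0, 0], [0, 0, 0]], fingers=[-0.1, -0.1, -0.1, -0.1])

```text
t: 21.42
tcp_pos: [0.5353, -0.226, 0.1888]
orientation: [0.149, 0.989, -0.0, 0.0]
contact_force: [0.9, 0.9, 0.5]
grip_width: 0.0501
gripper_force: 0.0
```

>>> servo_tool(turn=[[0, 0, 0], [0, 0, 0], [0, 0, 0], [0, 0, 0], [0, 0, 0], [0, 0, 0], [0, 0, 0], [0, 0, 0], [0, 0, 0]], offset=[[0, 0, -0.05], [0, 0, -0.15], [0, 0, -0.3], [0, 0, -0.45], [0.2, 0, -0.5], [0.4, 0, -0.5], [0.6, 0, -0.5], [0.7, 0, -0.5], [0.7, 0, -0.5]], fingers=[-0.1, -0.1, -0.1, -0.1, -0.1, -0.1, -0.1, -0.1, -0.1])

```text
t: 22.55
tcp_pos: [0.3339, -0.1638, 0.3399]
orientation: [0.15, 0.989, -0.001, 0.001]
contact_force: [0.5, -0.8, 0.1]
grip_width: 0.0507
gripper_force: 0.0
```

```bash
python3 - <<'E'
from h import *
a=grab('top','t6');b=grab('side','s6')
c=np.zeros((600,800,3),np.uint8);c[:240,:800]=cv2.resize(a[215:281,215:435],(800,240),interpolation=cv2.INTER_CUBIC);c[245:600,:320]=cv2.resize(b[180:350,240:393],(320,355),interpolation=cv2.INTER_CUBIC)
c[245:600,330:790]=cv2.resize(a[231:261,265:304],(460,355),interpolation=cv2.INTER_CUBIC);cv2.imwrite('pics/c8.png',c)
E
```

```text
(no output)
```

View pics/c8.png

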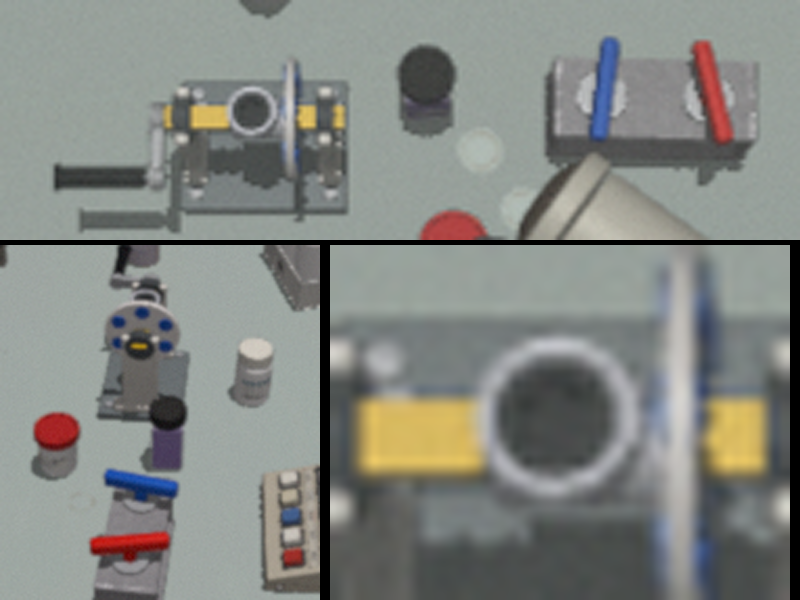

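The blue key is back upright in its own hole at (603,90) in the crop, next to the untouched red one. The yellow flat still faces up, and the jar, cup and other bystanders are where they were. The robot is clear, so I'm handing it in.

```bash
python3 -c "
from station import robot
print(robot.sign_off())"
```

```text
the job is handed in; nothing more can be done
None
```

The job is handed in at about 23 s: the shaft's yellow flat faces up under the setscrew, the blue key is back upright in its own hole, and the screw was turned clockwise until it stopped; I judged that from the torque rising to about 0.3 N m, since the cameras can't show the screw's angle.

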